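# Test the bench emergency stop and switch the bench back on

### The job

Test the lab bench's emergency stop: with the fingertips press the red mushroom head in until it latches and stays down by itself with your hand off it, then twist it clockwise by pushing on one of its ridges until it is released and springs all the way back out. Only then press the green start button in fully and let go of it. This is fingertip work only: pick nothing up, do not press the blue button, and leave the other things on the bench where they lie.

Things in the scene. Friction and masses are not known exactly. Their poses are not given: they have to be found in the camera images.
- stop_box: white fixed box of the emergency stop, 120 x 120 x 55 mm high, origin at the centre of its underside, z up. On its top a yellow disc (90 mm across, 5 mm thick) and over it the red mushroom head, all centred on the box. Fixed to the bench, placed and turned (yaw) differently each time. A black stub sticks out 30 mm from its -x face, 15 to 35 mm high.
- stop_top (a point): centre of the flat top of the red mushroom head, on its vertical axis; 90 mm above the bench when the head is out. The head is a disc of 72 mm diameter, 18 mm thick, on a steel neck. Two radial ridges stand 12 mm above its flat top. Press here straight down.
- stop_press (a joint): how far the mushroom head is pressed in, m: 0 = out, stop at 0.0115. A spring pushes it out (3 N at first, up to about 6 N on the way, 8 N at full depth). Pressed past about 0.0093 it latches and then rests at about 0.009 with the hand off.
- stop_twist (a joint): twist of the mushroom head, rad: 0 = rest, grows as it turns clockwise seen from above, stop at 0.8. A spring turns it back to 0 (0.05 N m at first, 0.17 N m at 0.8 rad). When latched, a twist past about 0.3 rad frees the latch (0.5 is surely enough) and the head springs up 9 mm unless something is in its way; it turns back to 0 once let go.
- ridge_a (a point): middle of the steep upright face of ridge A on the mushroom head, 25 mm from the head's axis and 6 mm above the flat top; moves with the head. Each ridge is 20 mm long radially (15 to 35 mm from the axis), 12 mm high, with a white line along its crest; its steep face is where to push, horizontally and clockwise seen from above; the other side slopes away. The point's +x axis is the push direction, its +y axis points outward from the head's axis, z up.
- ridge_b (a point): the same for ridge B, on the opposite side of the head, 25 mm from the axis; its axes are parallel to those of ridge A, so here the push direction (clockwise) is the point's -x axis and outward is its -y axis.
- start_box: white fixed box, 80 x 80 x 45 mm high, that carries the green start button in the middle of its top; origin at the centre of its underside. Placed differently each time; may have changed places with the other two boxes.
- start_button_top (a point): centre of the top of the green round start button (32 mm diameter, in a black collar of 48 mm diameter and 12 mm height); when out it stands 22 mm above the box top, 67 mm above the bench. Press straight down.
- start_button (a joint): how far the green button is pressed, m: 0 = out, 0.006 = fully in; springs back out by itself. 1.5 N at first, 5 N fully in.
- test_box: white fixed box like the start box, with a blue button that must not be pressed; origin at the centre of its underside.
- test_button (a joint): how far the blue button is pressed, m: 0 = out, 0.006 = fully in.
- multimeter: loose bystander, leave alone: red handheld multimeter lying flat, 170 x 80 x 42 mm; origin at the middle of its underside
- cooler: loose bystander, leave alone: processor cooler: black 80 mm fan with a green face on a finned heat sink, 80 mm high; origin at the middle of its underside
- screwdriver: loose bystander, leave alone: screwdriver lying flat, 160 mm long; origin at the middle of its underside
- adapter: loose bystander, leave alone: black power adapter brick, 100 x 50 x 30 mm; origin at the middle of its underside
- spool: loose bystander, leave alone: steel solder spool standing on end, 54 mm diameter, 40 mm high; origin at the middle of its underside
- marker: loose bystander, leave alone: grey marker pen with a blue cap, lying flat, 120 mm long, 18 mm high; origin at the middle of its underside
- parts_tray: loose bystander, leave alone: empty blue parts tray, 120 x 160 x 35 mm; origin at the middle of its underside
There are look-alikes about, which are no part of the job. Leave any brown or purple look-alike of the stop_box alone.

How it is judged:
On the way, in this order (a step that is already met when the one before it is completed fails the run):
1. the mushroom head is latched in: more than 7.5 mm down with no finger on it (value of joint stop_press above 0.0075 m and contact force between each of the arm, the fingers and stop_box below 0.3 N), for 0.1 s.
2. the head has been released by twisting and is out again: less than 1.5 mm down (value of joint stop_press below 0.0015 m), for 0.1 s.
3. the green start button is pressed in more than 4 mm (value of joint start_button above 0.004 m), for 0.02 s.
At the end, for the whole second after the job is handed in: The mushroom head is out (less than 1.5 mm down) and turned back (less than 0.1 rad), the green and blue buttons are out (less than 1 mm down) (value of joint stop_press below 0.0015 m and value of joint stop_twist below 0.1 rad and value of joint each of start_button, test_button below 0.001 m); the robot touches nothing.
It fails at once if the blue button is pressed by more than 2 mm (value of joint test_button above 0.002 m).
It fails at once if the green button is pressed (more than 3 mm) while the emergency stop is in (more than 4 mm) (value of joint start_button above 0.003 m and value of joint stop_press above 0.004 m).
It fails at once if a loose thing is lifted, carried or shoved more than 20 mm (distance of any of multimeter, cooler, screwdriver, adapter, spool, marker, parts_tray from where it was at the start of the episode above 0.02 m).
It also fails if it takes over 58 s, if anything falls off the work surface, if the arm or the gripper's body presses on something with over 40 N, if the wrist force passes 120 N, or if a joint passes its speed limit or range.

### The arm

A 7-joint arm with a two-finger parallel gripper is mounted at the origin on the work surface. World frame = base frame: x ahead of the robot, y to its left, z up, the work surface at z = 0. Lengths are in m, angles in rad, forces in N, time in s.
With the tool pointing down it reaches from about 0.425 to 0.8 m from the base axis. Payload 8.3 kg.
Tool frame: the origin (TCP) lies midway between the tips of the shut fingers; the grasp point (between the pads) lies 19 mm behind it (robot.tcp_to_grasp is the distance from the TCP to the grasp point, in m); z points along the fingers, y is the direction in which the jaws open and shut (so a half turn about z gives the same grasp; the last joint's range is limited). The gripper opens to 85 mm and grips with 20 to 120 N. Pads are 22 mm wide; open, the fingers measure 114 mm over their backs; the gripper's body (76 mm by 85 mm) begins 54 mm behind the grasp point. The pads swing forward as they close: fully open they stand 13 mm farther back than shut.
Start: joints at [-1.311, 0.383, 0.016, 1.37, -0.006, 1.388, -0.046], TCP at [0.198, 0.593, 0.194] pointing down, gripper open.
Joint ranges: [-2.95, 2.95], [-0.25, 2.06], [-1.52, 1.56], [0.18, 2.33], [-1.44, 4.58], [0.02, 2.06], [-3.01, 3.01]. Speed limits (rad/s): [2.39, 2.39, 3.01, 3.01, 3.14, 3.14, 3.14].

### API

Orientations are given as a unit quaternion [w, x, y, z].
In Python, from station import robot, eyes gives the robot as it stands.
- The arm moves only by the tool play_rows, never from a script. Its argument "increments" is one flat list of numbers, 4 for each row, row after row: the shift along the tool's x, y, z in cm, then the turn about the tool's z in degrees. A call has 1 to 12 rows; each row is the pose to reach, as a shift and turn from the pose commanded when the call began, along the tool's axes at that moment; what a row does not reach only later rows make up. A row lasts 1/10 s, in which the tool goes at most 50 mm and 8.59 degrees, less where a joint would pass 70% of its speed; a pose out of reach is approached as far as the arm can. A call with a gripper value outside its range is refused whole. "fingers" is the finger opening in cm, from 0 to 8.54, set as the call begins (left out, the last holds). The fingers move at their own pace and stop on an object; "grip_force" is the grip in N (left out, the last holds). Time passes only in rows, so rows that repeat a pose let the fingers close. It gives the time, the measured TCP pose, the force and the opening at its end, in the units of the state.
- robot.get_state(): the state, without advancing time (a new reading comes with each control period).
- eyes.get_image(name): name is "side" or "top"; returns a dict with "image" (384x512x3 uint8, red, green, blue), "z_map" (384x512 float32, m along the optical axis (not along the pixel's ray), 0 where there is no reading), "fovy" (degrees; the focal length in pixels is half the picture's height over the tangent of half this angle, whatever the lens; pixels are square), "cx", "cy" (the principal point, pixels), "position" and "attitude" of the camera in the world. Camera axes: x right, y up, looking along -z (the intrinsics and any distortion apply to the point x, -y, -z); pixel columns grow to the right and rows downward; lengths in m; the calibration is good to about 2 mm. A picture is of the moment at which its call begins.
- robot.sign_off(): hands the job in, once; it reports no verdict.
The state is a dict: "time_s": time; "qpos": joint angles; "qd": joint speeds; "effort": joint torques, N m; "tool_pos": TCP position; "ee_rot": TCP orientation; "contact_force": force on the tool from outside, world axes, zero at the start; "moment": the same for the moment, N m; "width": finger opening in m.
Only numpy, scipy, OpenCV 4.12 (cv2) and the standard library are available. Lean on these libraries where they do the work, as an engineer would, in place of code of your own. Each camera call takes 0.05 s, during which the arm holds its last target.

## Working session

There is one attempt and no reset: what is moved stays moved. The work goes in short steps, Python scripts to look and compute and a tool call to move; the robot and the scene stay as the last step left them, time stands still between calls to the robot, and variables do not carry over. Pictures are saved under pics/ and viewed, and the job is handed in when it is done.

Besides the shell and the picture viewer there is one more tool, called after "Call:" in YAML: its name, and indented under it one key for each argument. play_rows: Moves the arm, as the interface text tells. Its arguments: {"type":"object","properties":{"increments":{"type":"array","items":{"type":"number"}},"fingers":{"type":"number"},"grip_force":{"type":"number"}},"required":["increments"]}

```bash
mkdir -p pics; ls
python3 - <<'E'
from station import robot, eyes
import cv2,numpy as np
print(robot.get_state())
for n in("side","top"):
    d=eyes.get_image(n)
    np.savez(f"{n}0.npz",**d)
    cv2.imwrite(f"pics/{n}0.png",cv2.resize(d["image"][:,:,::-1],(800,600)))
    print(n,[d[k] for k in("fovy","cx","cy","position","attitude")],[k for k in d])
E
```

```text
pics
{'time_s': 0.0, 'qpos': array([-1.31089147,  0.38425999,  0.01639841,  1.3711893 , -0.00632601,
        1.38817816, -0.04648438]), 'qd': array([ 1.48454551e-04,  3.63280476e-04, -1.92726795e-03,  2.95646794e-04,
        2.83070880e-04,  2.09102033e-03,  1.02026606e-05]), 'effort': array([-2.84358766e-04, -6.27571321e+01,  8.44073519e-01, -3.71834636e+01,
        1.65066234e-02,  1.38155976e-02, -1.58354993e-05]), 'tool_pos': array([0.19805411, 0.59217335, 0.19314959]), 'ee_rot': array([-1.49237973e-04,  1.60676954e-01,  9.87006550e-01, -9.81639458e-04]), 'contact_force': array([0.58941415, 0.35831963, 0.67361726]), 'moment': array([ 0.00790673, -0.00678578, -0.00057857]), 'width': 0.08496284339825239}
side [46.17819016968707, 249.8066506525348, 192.44753700566076, array([-0.23786963, -1.09489531,  1.07445372]), array([ 0.85146137,  0.3974132 , -0.14944979, -0.30780034])] ['image', 'z_map', 'fovy', 'cx', 'cy', 'position', 'attitude']
top [54.711196253075, 253.81192621656845, 184.96137142283402, array([ 0.31370954, -0.20070033,  1.23781984]), array([-0.70303119, -0.0619015 ,  0.06012968,  0.70590352])] ['image', 'z_map', 'fovy', 'cx', 'cy', 'position', 'attitude']
```

View pics/side0.png

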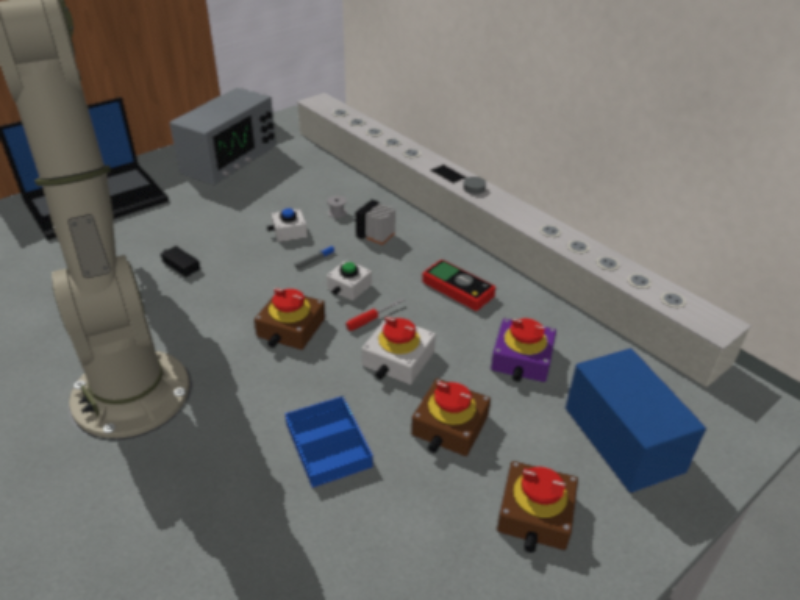

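View pics/top0.png

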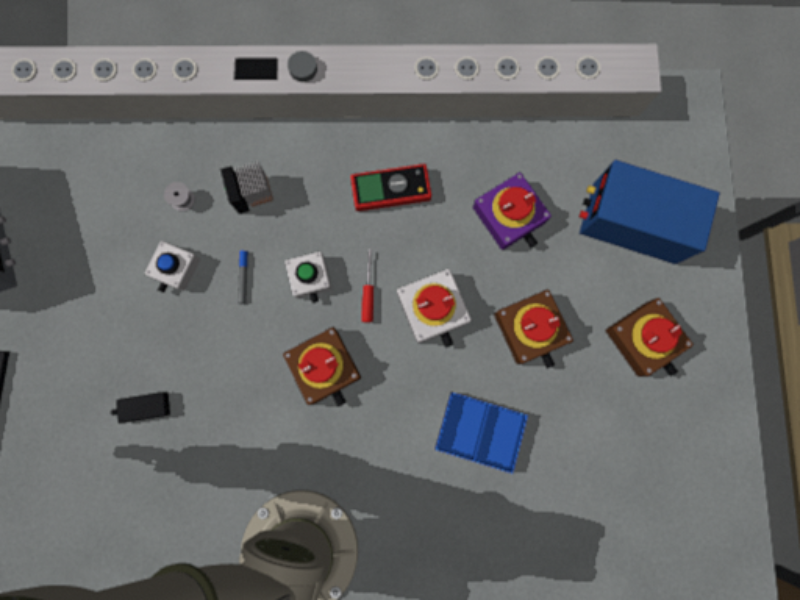

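```bash
cat > h.py <<'E'
import numpy as np, cv2
from scipy.spatial.transform import Rotation as R
def load(n): return dict(np.load(n))
def ray(d,u,v):
    f=d["image"].shape[0]/2/np.tan(np.radians(float(d["fovy"]))/2)
    r=np.stack([(np.asarray(u,float)-d["cx"])/f,-(np.asarray(v,float)-d["cy"])/f,-np.ones_like(np.asarray(u,float))],-1)
    q=d["attitude"]; return R.from_quat([q[1],q[2],q[3],q[0]]).apply(r)
def onplane(d,u,v,z):
    r=ray(d,u,v); p=d["position"]; t=(z-p[2])/r[...,2]; return p+r*t[...,None]
def zpt(d,u,v):
    z=d["z_map"][int(round(v)),int(round(u))]; return d["position"]+ray(d,u,v)*z
def crop(d,c,w,name,s):
    u,v=c; im=d["image"][v-w:v+w,u-w:u+w,::-1]; cv2.imwrite(name,cv2.resize(im,None,fx=s,fy=s,interpolation=cv2.INTER_CUBIC))
E
python3 - <<'E'
from h import *
for n,boxes in(("top",{"stop":(250,165,305,225),"green":(180,155,212,195),"blue":(92,150,125,190)}),("side",{"stop":(228,195,282,245),"green":(205,160,242,190),"blue":(170,128,200,155)})):
    d=load(n+"0.npz"); hsv=cv2.cvtColor(d["image"],cv2.COLOR_RGB2HSV); H,S,V=cv2.split(hsv)
    for k,(a,b,c,e) in boxes.items():
        m={"stop":((H<8)|(H>172))&(S>150)&(V>80),"green":(H>45)&(H<80)&(S>120),"blue":(H>100)&(H<130)&(S>120)}[k].astype(np.uint8)
        mm=np.zeros_like(m); mm[b:e,a:c]=m[b:e,a:c]
        nn,l,st,ce=cv2.connectedComponentsWithStats(mm)
        i=1+np.argmax(st[1:,4]); u,v=ce[i]
        z=.09 if k=="stop" else .067
        print(n,k,(u,v),st[i],"plane",onplane(d,u,v,z).round(4),"depth",zpt(d,u,v).round(4))
crop(load("top0.npz"),(278,194),36,"pics/c1.png",8)
crop(load("side0.npz"),(255,222),36,"pics/c2.png",8)
E
```

```text
top stop (np.float64(278.0813953488372), np.float64(193.34302325581396)) [267 183  24  22 344] plane [ 0.4871 -0.274   0.09  ] depth [ 0.4871 -0.274   0.0904]
top green (np.float64(195.47191011235955), np.float64(173.46067415730337)) [190 169  12  10  89] plane [ 0.5565 -0.0104  0.067 ] depth [ 0.5567 -0.0102  0.066 ]
top blue (np.float64(106.05154639175258), np.float64(167.5257731958763)) [101 163  11  10  97] plane [0.5773 0.2793 0.067 ] depth [0.5779 0.2802 0.0648]
side stop (np.float64(254.8438818565401), np.float64(211.34177215189874)) [245 204  21  16 237] plane [ 0.4814 -0.2787  0.09  ] depth [ 0.4822 -0.2778  0.089 ]
side green (np.float64(223.22222222222223), np.float64(171.37777777777777)) [219 168   9   7  45] plane [ 0.5508 -0.0178  0.067 ] depth [ 0.5519 -0.0163  0.0657]
side blue (np.float64(184.025), np.float64(136.325)) [181 133   7   7  40] plane [0.5713 0.2734 0.067 ] depth [0.5716 0.2739 0.0666]
```

View pics/c1.png

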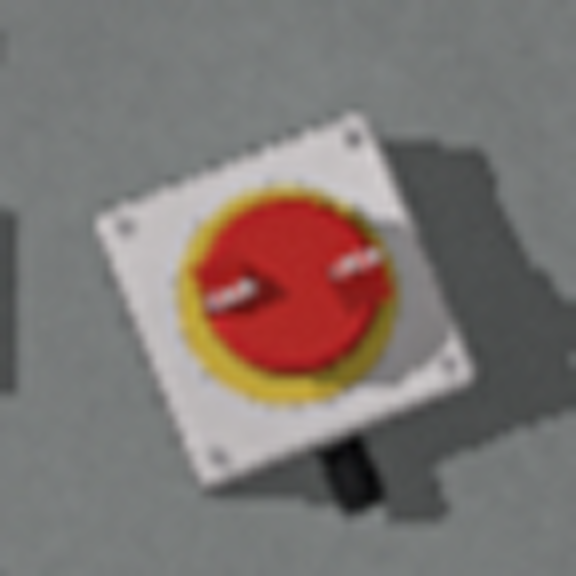

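View pics/c2.png

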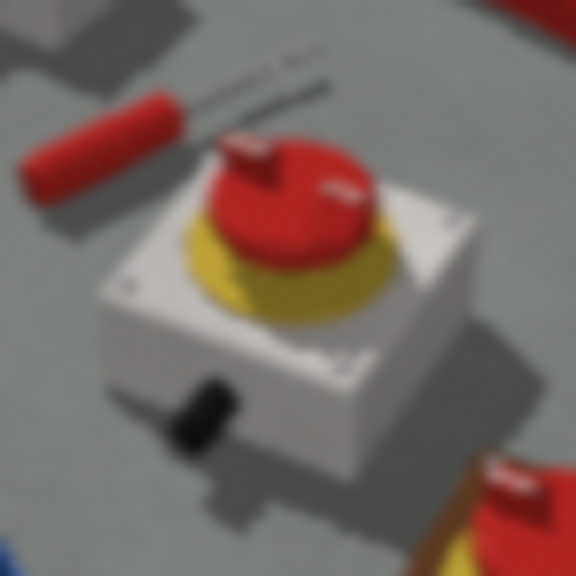

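Run:
```python
from h import *
for n,(a,b,c,e) in(("top",(263,180,298,212)),("side",(243,200,272,224))):
    d=load(n+"0.npz"); im=d["image"].astype(float)
    # whiteness inside red: green channel relative
    g=im[...,1]; r=im[...,0]
    sub=g[b:e,a:c]
    print(n); 
    hsv=cv2.cvtColor(d["image"],cv2.COLOR_RGB2HSV); S=hsv[...,1]; V=hsv[...,2]
    red=(((hsv[...,0]<8)|(hsv[...,0]>172))&(S>150)&(V>80)).astype(np.uint8)
    mm=np.zeros_like(red); mm[b:e,a:c]=red[b:e,a:c]
    cn,_=cv2.findContours(mm,cv2.RETR_EXTERNAL,cv2.CHAIN_APPROX_NONE); cn=max(cn,key=cv2.contourArea)
    hull=np.zeros_like(red); cv2.fillConvexPoly(hull,cv2.convexHull(cn),1)
    w=hull*np.clip(g-70,0,None)*((S<140)&(hull>0))
    nn,l,st,ce=cv2.connectedComponentsWithStats((w>0).astype(np.uint8))
    for i in range(1,nn):
        vs,us=np.where(l==i); ww=w[vs,us]; u=(us*ww).sum()/ww.sum(); v=(vs*ww).sum()/ww.sum()
        print(st[i],(u,v),onplane(d,u,v,.102).round(4))
# white box top in top view
d=load("top0.npz"); hsv=cv2.cvtColor(d["image"],cv2.COLOR_RGB2HSV)
m=((hsv[...,1]<40)&(hsv[...,2]>150)).astype(np.uint8); 
for a,b,c,e in((245,160,310,225),(178,155,215,195)):
  z=np.zeros_like(m); z[b:e,a:c]=m[b:e,a:c]
  cn,_=cv2.findContours(z,cv2.RETR_EXTERNAL,cv2.CHAIN_APPROX_NONE); pts=np.vstack(cn)
  P=onplane(d,pts[:,0,0],pts[:,0,1],.055 if a>200 else .045)[:,:2]
  print(cv2.minAreaRect((P*1000).astype(np.float32)))
q=[0.160676954,0.98700655,0,0]
from station import robot
s=robot.get_state();q=s["ee_rot"]
print(R.from_quat([q[1],q[2],q[3],q[0]]).as_matrix().round(3))
```

```text
top
[284 189   5   4  12] (np.float64(286.1043307086614), np.float64(190.21062992125985)) [ 0.495  -0.2982  0.102 ]
[268 193   6   4  15] (np.float64(270.5222405271829), np.float64(194.2998352553542)) [ 0.4824 -0.2498  0.102 ]
side
[251 204   2   1   2] (np.float64(251.27450980392157), np.float64(204.0)) [ 0.4869 -0.254   0.102 ]
[260 209   6   2   8] (np.float64(261.9139072847682), np.float64(209.56291390728478)) [ 0.4959 -0.2966  0.102 ]
[245 210   1   1   1] (np.float64(245.0), np.float64(210.0)) [ 0.4523 -0.2636  0.102 ]
((488.7113037109375, -271.80291748046875), (117.08808135986328, 117.84884643554688), 21.515623092651367)
((557.9567260742188, -7.529460906982422), (77.73322296142578, 77.29978942871094), 14.532588005065918)
[[-0.948  0.317 -0.001]
 [ 0.317  0.948 -0.002]
 [-0.    -0.002 -1.   ]]
```

Call:
play_rows:
  increments: [-4,-2.3,0,5,-8,-4.6,0,10,-12,-6.9,0,15,-16,-9.2,0,20,-20,-11.5,0,25,-24,-13.8,0,30,-28,-16,0,35,-32,-18.3,0,40,-36,-20.6,0,45,-40,-22.9,0,50,-44,-25,0,55,-45.8,-26,0,57]
  fingers: 0
  grip_force: 40

```text
time_s: 1.3
tool_pos: [0.5525, 0.1959, 0.194]
ee_rot: [0.001, 0.616, 0.788, -0.001]
contact_force: [1.1, -1.1, 0.4]
width: -0.0002
```

```bash
cat >> h.py <<'E'
def inc(pts):
    from station import robot
    s=robot.get_state(); q=s["ee_rot"]; M=R.from_quat([q[1],q[2],q[3],q[0]]).as_matrix()
    print(s["time_s"],s["tool_pos"].round(4),"yaw x",np.degrees(np.arctan2(M[1,0],M[0,0])).round(2),"F",s["contact_force"].round(2),"M",s["moment"].round(3),"q",s["qpos"].round(2))
    for p in pts: print(p,((np.array(p)-s["tool_pos"])@M*100).round(2))
E
python3 -c "
from h import *
inc([(.4885,-.2735,.15)])"
```

```text
1.3 [0.5525 0.1959 0.194 ] yaw x 104.0 F [ 1.1  -1.15  0.39] M [ 0.031 -0.026  0.021] q [-0.74  0.31  0.44  1.5  -0.13  1.36 -0.05]
(0.4885, -0.2735, 0.15) [-43.98 -17.56   4.5 ]
```

Call:
play_rows:
  increments: [-4,-1.6,0,0,-8,-3.2,0,0,-12,-4.8,0,0,-16,-6.4,0,0,-20,-8,0,0,-24,-9.6,0,0,-28,-11.2,0,0,-32,-12.8,1,0,-36,-14.4,2,0,-40,-16,3,0,-44,-17.6,4.5,0,-44,-17.6,4.5,0]

```text
time_s: 2.5
tool_pos: [0.486, -0.2753, 0.1473]
ee_rot: [-0.001, 0.616, 0.788, -0.002]
contact_force: [-0.1, -0.1, -0.5]
width: -0.0001
```

Run:
```python
from h import *
inc([(.4885,-.2735,.095),(.4885,-.2735,.0785)])
from station import eyes
for n in("side","top"):
    d=eyes.get_image(n); np.savez(f"{n}1.npz",**d)
crop(load("top1.npz"),(278,194),50,"pics/c3.png",8)
crop(load("side1.npz"),(255,212),50,"pics/c4.png",7)
```

```text
2.5 [ 0.486  -0.2753  0.1473] yaw x 104.01 F [-0.11 -0.06 -0.51] M [-0.024  0.019  0.023] q [-0.12  0.32  0.72  1.65 -0.21  1.26  0.88]
(0.4885, -0.2735, 0.095) [0.12 0.31 5.23]
(0.4885, -0.2735, 0.0785) [0.12 0.32 6.88]
```

View pics/c4.png

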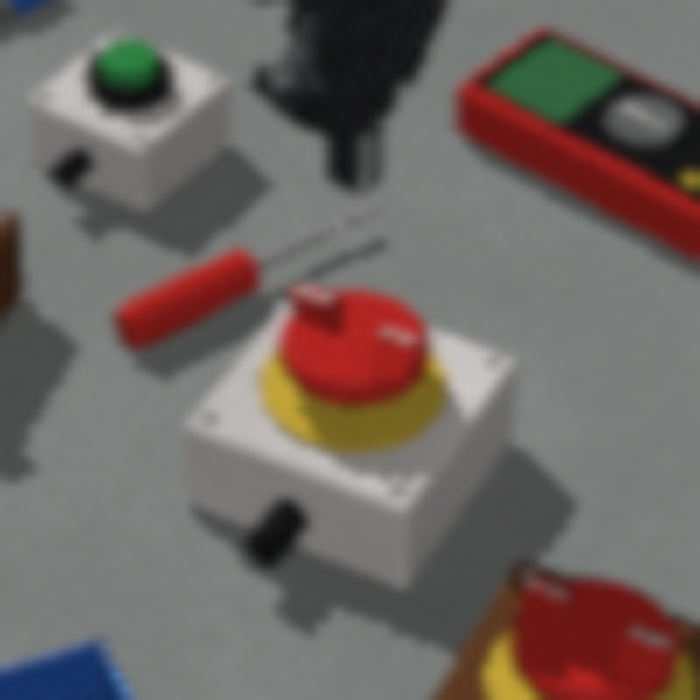

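The white box with the red mushroom is under the shut fingertips. The tips are at crop (355,185) and the head is at (355,340).

Call:
play_rows:
  increments: [0.1,0.3,1.5,0,0.1,0.3,3,0,0.1,0.3,4.2,0,0.1,0.3,5,0,0.1,0.3,5.2,0,0.1,0.3,5.2,0]

```text
time_s: 3.2
tool_pos: [0.4927, -0.2671, 0.097]
ee_rot: [-0.0, 0.612, 0.791, -0.0]
contact_force: [0.1, 0.1, -0.9]
width: -0.0002
```

Run:
```python
from h import *
inc([(.4885,-.2735,.0785)])
```

```text
3.2 [ 0.4927 -0.2671  0.097 ] yaw x 104.54 F [ 0.08  0.14 -0.95] M [-0.048  0.    -0.028] q [-0.11  0.37  0.69  1.71 -0.25  1.15  0.91]
(0.4885, -0.2735, 0.0785) [-0.52 -0.56  1.85]
```

Call:
play_rows:
  increments: [-0.5,-0.6,0,0,-0.5,-0.6,0,0,-0.5,-0.6,0,0]

```text
time_s: 3.5
tool_pos: [0.488, -0.2745, 0.0977]
ee_rot: [0.0, 0.613, 0.79, 0.0]
contact_force: [1.0, 0.3, -0.4]
width: -0.0001
```

Run:
```python
from h import *
inc([(.4885,-.2735,.0785)])
```

```text
3.5 [ 0.488  -0.2745  0.0977] yaw x 104.44 F [ 0.98  0.28 -0.39] M [-0.004 -0.003 -0.013] q [-0.1   0.36  0.7   1.71 -0.25  1.15  0.92]
(0.4885, -0.2735, 0.0785) [0.08 0.08 1.92]
```

Centred to 1 mm. Now pressing.

Call:
play_rows:
  increments: [0.1,0.1,0.5,0,0.1,0.1,0.9,0,0.1,0.1,1.3,0,0.1,0.1,1.6,0,0.1,0.1,1.8,0,0.1,0.1,1.95,0,0.1,0.1,1.95,0,0.1,0.1,1.95,0]

```text
time_s: 4.3
tool_pos: [0.4888, -0.2727, 0.0778]
ee_rot: [0.0, 0.612, 0.791, -0.0]
contact_force: [-0.0, 0.7, 0.5]
width: 0.0001
```

Run:
```python
from h import *
inc([(.4885,-.2735,.0785)])
```

```text
4.3 [ 0.4888 -0.2727  0.0778] yaw x 104.5 F [-0.03  0.66  0.54] M [ 0.05  -0.013  0.031] q [-0.09  0.39  0.69  1.74 -0.27  1.12  0.93]
(0.4885, -0.2735, 0.0785) [-0.07 -0.05 -0.07]
```

Run:
```python
from h import *
from station import eyes
for n in("side","top"):
    d=eyes.get_image(n); np.savez(f"{n}2.npz",**d)
a=load("side2.npz")["image"][160:260,205:305,::-1]
b=load("top2.npz")["image"][144:244,228:328,::-1]
cv2.imwrite("pics/c5.png",cv2.resize(np.hstack([a,b]),None,fx=4,fy=4,interpolation=cv2.INTER_CUBIC))
inc([])
```

```text
4.4 [ 0.4888 -0.2727  0.0779] yaw x 104.5 F [-0.61  0.04 -0.29] M [-0.024 -0.024 -0.074] q [-0.09  0.39  0.69  1.74 -0.27  1.12  0.93]
```

View pics/c5.png

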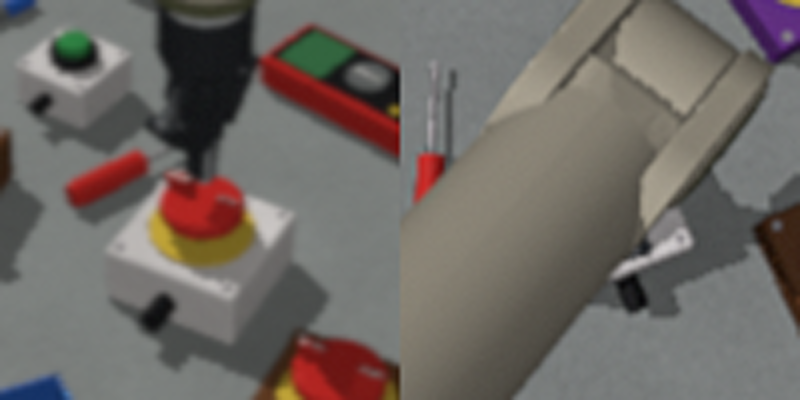

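Run:
```python
from h import *
d=load("side2.npz"); d0=load("side0.npz")
np.set_printoptions(linewidth=220)
u0=256
for v in range(190,224,2):
    print(v,[tuple((zpt(d,u,v)*1000).round(0).astype(int)) for u in (250,254,256,258,262)], d["image"][v,256], (zpt(d0,256,v)*1000).round(0))
```

```text
190 [(np.int64(470), np.int64(-266), np.int64(178)), (np.int64(476), np.int64(-279), np.int64(183)), (np.int64(473), np.int64(-291), np.int64(192)), (np.int64(483), np.int64(-289), np.int64(186)), (np.int64(513), np.int64(-275), np.int64(161))] [21 21 24] [ 631. -113.   -3.]
192 [(np.int64(448), np.int64(-292), np.int64(198)), (np.int64(475), np.int64(-280), np.int64(176)), (np.int64(479), np.int64(-285), np.int64(177)), (np.int64(493), np.int64(-279), np.int64(166)), (np.int64(638), np.int64(-138), np.int64(-1))] [20 22 24] [ 607. -141.   17.]
194 [(np.int64(448), np.int64(-292), np.int64(190)), (np.int64(474), np.int64(-281), np.int64(169)), (np.int64(481), np.int64(-283), np.int64(167)), (np.int64(492), np.int64(-280), np.int64(159)), (np.int64(631), np.int64(-147), np.int64(-1))] [18 20 22] [ 614. -132.   -2.]
196 [(np.int64(448), np.int64(-293), np.int64(182)), (np.int64(469), np.int64(-288), np.int64(168)), (np.int64(479), np.int64(-285), np.int64(161)), (np.int64(491), np.int64(-282), np.int64(152)), (np.int64(622), np.int64(-157), np.int64(0))] [25 26 28] [ 606. -142.   -1.]

[... 2860 characters left out ...]
64(-298), np.int64(82)), (np.int64(474), np.int64(-303), np.int64(82)), (np.int64(500), np.int64(-294), np.int64(61))] [121  28  23] [ 467. -301.   85.]
220 [(np.int64(465), np.int64(-274), np.int64(58)), (np.int64(474), np.int64(-284), np.int64(60)), (np.int64(481), np.int64(-286), np.int64(58)), (np.int64(485), np.int64(-291), np.int64(58)), (np.int64(493), np.int64(-302), np.int64(62))] [109  78  27] [ 478. -289.   60.]
222 [(np.int64(458), np.int64(-282), np.int64(59)), (np.int64(467), np.int64(-292), np.int64(61)), (np.int64(474), np.int64(-294), np.int64(58)), (np.int64(476), np.int64(-301), np.int64(62)), (np.int64(489), np.int64(-307), np.int64(59))] [116  98  30] [ 476. -292.   56.]
```

Run:
```python
from h import *
d=load("side2.npz")
cv2.imwrite("pics/c6.png",cv2.resize(d["image"][180:235,225:290,::-1],None,fx=11,fy=11,interpolation=cv2.INTER_CUBIC))
```

```text
(no output)
```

View pics/c6.png

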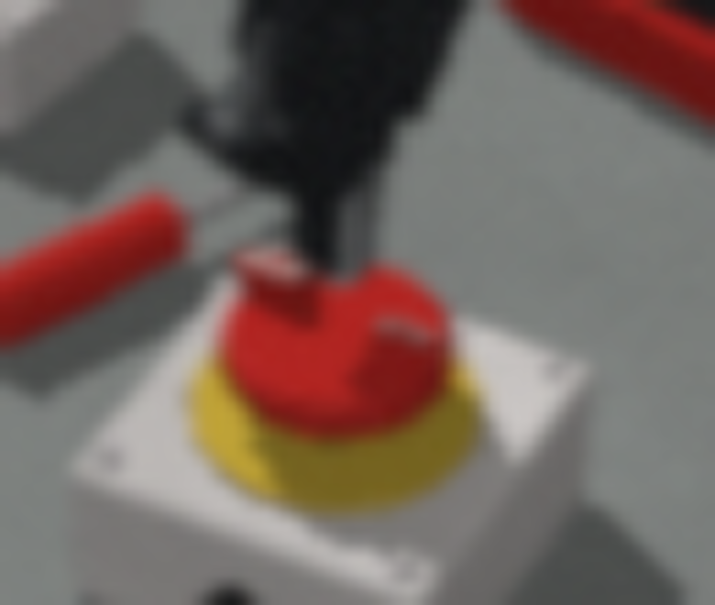

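Run:
```python
from h import *
# dark finger points: lowest z near the column, side1, side2
for n,c in(("side1.npz",(.486,-.2753)),("side2.npz",(.4888,-.2727))):
    d=load(n); vs,us=np.mgrid[100:260,200:320]; z=d["z_map"][vs,us]
    P=d["position"]+ray(d,us,vs)*z[...,None]
    sel=(np.hypot(P[...,0]-c[0],P[...,1]-c[1])<.03)&(d["image"][vs,us].max(-1)<95)
    Q=P[sel]; o=np.argsort(Q[:,2])[:14]; print(n); print((Q[o]*1000).round(0)); 
    print([tuple(x) for x in np.c_[us[sel],vs[sel]][o]])
```

```text
Traceback (most recent call last):
  File "h.py", line 7, in ray
    q=d["attitude"]; return R.from_quat([q[1],q[2],q[3],q[0]]).apply(r)
                            ~~~~~~~~~~~~~~~~~~~~~~~~~~~~~~~~~~~~~~~~^^^
  File "scipy/spatial/transform/_rotation.pyx", line 2580, in scipy.spatial.transform._rotation.Rotation.apply
ValueError: Expected input of shape (3,) or (P, 3), got (160, 120, 3).
```

```bash
sed -i 's/\.apply(r)/.as_matrix()@r[...,None]/; s/return R.from_quat(\(.*\))\.as_matrix()@r\[...,None\]/return (R.from_quat(\1).as_matrix()@r[...,None])[...,0]/' h.py
cat > tip.py <<'E'
from h import *
import sys
def tip(n,c):
    d=load(n); vs,us=np.mgrid[60:300,150:400]; z=d["z_map"][vs,us]
    P=d["position"]+ray(d,us,vs)*z[...,None]
    sel=(np.hypot(P[...,0]-c[0],P[...,1]-c[1])<.03)&(d["image"][vs,us].max(-1)<95)
    Q=P[sel]; o=np.argsort(Q[:,2])[:14]; print(n); print((Q[o]*1000).round(0).tolist()); 
    print(np.c_[us[sel],vs[sel]][o].tolist())
E
python3 - <<'E'
from tip import *
tip("side1.npz",(.486,-.2753));tip("side2.npz",(.4888,-.2727))
E
```

```text
side1.npz
[[478.0, -281.0, 187.0], [481.0, -278.0, 188.0], [473.0, -277.0, 192.0], [480.0, -284.0, 192.0], [493.0, -283.0, 193.0], [481.0, -287.0, 193.0], [482.0, -281.0, 194.0], [489.0, -282.0, 194.0], [484.0, -284.0, 194.0], [485.0, -286.0, 195.0], [471.0, -275.0, 195.0], [476.0, -273.0, 195.0], [472.0, -283.0, 196.0], [472.0, -278.0, 197.0]]
[[255, 189], [255, 188], [253, 188], [256, 188], [259, 186], [257, 188], [256, 187], [258, 186], [257, 187], [258, 187], [252, 187], [253, 186], [254, 188], [253, 187]]
side2.npz
[[494.0, -279.0, 119.0], [496.0, -276.0, 121.0], [487.0, -282.0, 121.0], [476.0, -275.0, 122.0], [482.0, -283.0, 124.0], [491.0, -278.0, 125.0], [477.0, -279.0, 125.0], [479.0, -282.0, 126.0], [482.0, -278.0, 126.0], [477.0, -269.0, 126.0], [476.0, -275.0, 126.0], [483.0, -282.0, 127.0], [485.0, -284.0, 127.0], [472.0, -274.0, 128.0]]
[[258, 203], [258, 202], [257, 204], [253, 204], [256, 204], [257, 202], [254, 204], [255, 204], [255, 203], [252, 202], [253, 203], [256, 203], [257, 203], [252, 203]]
```

The measured TCP disagrees with the picture. The depth map puts the fingertips at z≈0.12 (crop pixel (335,270)), about 40 mm above the reported TCP, and the head is still out. I'll descend in small steps and go by the contact force.

Call:
play_rows:
  increments: [0,0,0.6,0,0,0,1.2,0,0,0,1.8,0,0,0,1.8,0]

```text
time_s: 4.8
tool_pos: [0.4879, -0.2721, 0.0584]
ee_rot: [-0.001, 0.612, 0.791, -0.0]
contact_force: [0.4, -0.8, -0.7]
width: -0.0003
```

Run:
```python
from tip import *
from station import eyes
d=eyes.get_image("side"); np.savez("side3.npz",**d)
tip("side3.npz",(.4888,-.2727)); inc([])
cv2.imwrite("pics/c7.png",cv2.resize(d["image"][180:235,225:290,::-1],None,fx=8,fy=8,interpolation=cv2.INTER_CUBIC))
```

```text
side3.npz
[[480.0, -256.0, 98.0], [482.0, -279.0, 100.0], [478.0, -283.0, 100.0], [474.0, -268.0, 102.0], [475.0, -277.0, 102.0], [475.0, -272.0, 104.0], [487.0, -282.0, 104.0], [482.0, -284.0, 104.0], [482.0, -278.0, 104.0], [484.0, -281.0, 104.0], [476.0, -275.0, 105.0], [476.0, -270.0, 106.0], [475.0, -282.0, 106.0], [478.0, -278.0, 107.0]]
[[250, 206], [255, 209], [255, 210], [251, 208], [253, 209], [252, 208], [257, 208], [256, 209], [255, 208], [256, 208], [253, 208], [252, 207], [254, 209], [254, 208]]
4.85 [ 0.4882 -0.2724  0.059 ] yaw x 104.51 F [ 0.17 -0.62 -0.17] M [0.006 0.015 0.008] q [-0.08  0.41  0.68  1.75 -0.29  1.08  0.94]
```

View pics/c7.png

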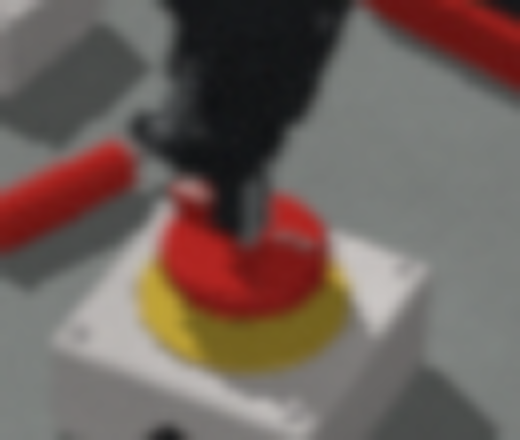

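The tips are about 10 mm above the flat top and centred between the two ridges.

Call:
play_rows:
  increments: [0,0,0.4,0,0,0,0.8,0,0,0,1.1,0,0,0,1.3,0,0,0,1.3,0]

```text
time_s: 5.35
tool_pos: [0.4887, -0.2726, 0.0465]
ee_rot: [-0.0, 0.612, 0.791, -0.0]
contact_force: [0.8, -1.3, -0.6]
width: -0.0001
```

Run:
```python
from h import *
inc([])
```

```text
5.35 [ 0.4887 -0.2726  0.0465] yaw x 104.5 F [ 0.75 -1.27 -0.56] M [-0.01   0.038 -0.031] q [-0.08  0.42  0.67  1.77 -0.3   1.05  0.95]
```

Call:
play_rows:
  increments: [0,0,0.2,0,0,0,0.4,0,0,0,0.4,0]

```text
time_s: 5.65
tool_pos: [0.4889, -0.2727, 0.0429]
ee_rot: [0.0, 0.612, 0.791, 0.0]
contact_force: [-2.1, 1.3, 6.6]
width: 0.0002
```

Run:
```python
from tip import *
from station import eyes
d=eyes.get_image("side"); np.savez("side4.npz",**d)
inc([])
cv2.imwrite("pics/c8.png",cv2.resize(d["image"][180:235,225:290,::-1],None,fx=8,fy=8,interpolation=cv2.INTER_CUBIC))
```

```text
5.7 [ 0.4889 -0.2727  0.043 ] yaw x 104.5 F [-0.82  1.18  5.7 ] M [ 0.191  0.35  -0.005] q [-0.08  0.43  0.67  1.77 -0.3   1.05  0.95]
```

View pics/c8.png

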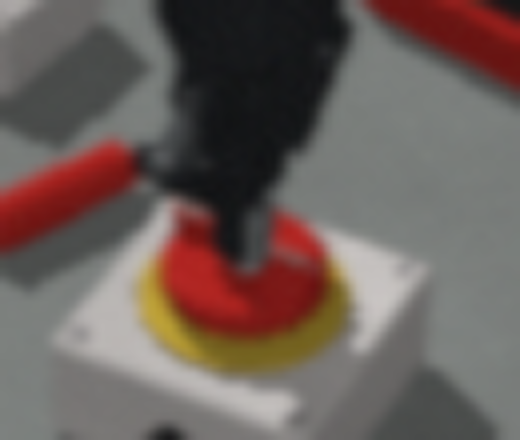

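Call:
play_rows:
  increments: [0,0,0.2,0,0,0,0.3,0,0,0,0.3,0]

```text
time_s: 6.0
tool_pos: [0.4892, -0.2729, 0.0414]
ee_rot: [0.001, 0.612, 0.791, 0.001]
contact_force: [-5.3, 2.9, 17.5]
width: -0.0001
```

```bash
cat > headz.py <<'E'
from h import *
def headz(n):
    d=load(n); vs,us=np.mgrid[195:235,240:272]; z=d["z_map"][vs,us]
    P=d["position"]+ray(d,us,vs)*z[...,None]; im=d["image"][vs,us].astype(int)
    sel=(im[...,0]>100)&(im[...,1]<60)&(np.hypot(P[...,0]-.4885,P[...,1]+.2735)<.024)&(P[...,2]<.1)&(P[...,2]>.06)
    print(n,"head z median",np.median(P[sel][:,2]).round(4),sel.sum())
E
python3 - <<'E'
from headz import *
from station import eyes
d=eyes.get_image("side"); np.savez("side5.npz",**d)
inc([])
for k in(0,3,4,5): headz(f"side{k}.npz")
E
```

```text
6.05 [ 0.4892 -0.2729  0.0414] yaw x 104.5 F [-5.96  4.41 17.71] M [ 0.796  1.248 -0.053] q [-0.07  0.43  0.67  1.77 -0.3   1.04  0.96]
side0.npz head z median 0.09 88
side3.npz head z median 0.09 65
side4.npz head z median 0.0802 61
side5.npz head z median 0.0795 63
```

The force is 17 N and the head's depth went from 0.090 to about 0.079, so it is at the stop. Next I lift off and check that it latched.

Call:
play_rows:
  increments: [0,0,-1,0,0,0,-2,0,0,0,-3,0,0,0,-3.5,0,0,0,-3.5,0,0,0,-3.5,0]

```text
time_s: 6.65
tool_pos: [0.4887, -0.2724, 0.0745]
ee_rot: [-0.0, 0.612, 0.791, -0.0]
contact_force: [-0.5, -0.0, -0.3]
width: 0.0003
```

Run:
```python
from headz import *
from station import eyes
d=eyes.get_image("side"); np.savez("side6.npz",**d)
headz("side6.npz")
cv2.imwrite("pics/c9.png",cv2.resize(d["image"][180:235,225:290,::-1],None,fx=8,fy=8,interpolation=cv2.INTER_CUBIC))
# contact face start: tip center beside ridge left. offsets
c=np.array([.4885,-.2735]); a=np.radians(104.6); u=np.array([np.cos(a),np.sin(a)]); t=np.array([np.sin(a),-np.cos(a)])
p=c+.025*u-.026*t
print(u,t,p)
inc([(*p,.075),(*p,.048)])
```

```text
side6.npz head z median 0.0817 98
[-0.25206936  0.96770917] [0.96770917 0.25206936] [ 0.45703783 -0.25586107]
6.7 [ 0.4885 -0.2724  0.0743] yaw x 104.51 F [-0.29 -0.81 -0.82] M [-0.015 -0.016  0.068] q [-0.09  0.39  0.68  1.74 -0.27  1.11  0.93]
(np.float64(0.4570378276113909), np.float64(-0.25586107405227165), 0.075) [ 2.39 -2.63 -0.07]
(np.float64(0.4570378276113909), np.float64(-0.25586107405227165), 0.048) [ 2.38 -2.63  2.63]
```

View pics/c9.png

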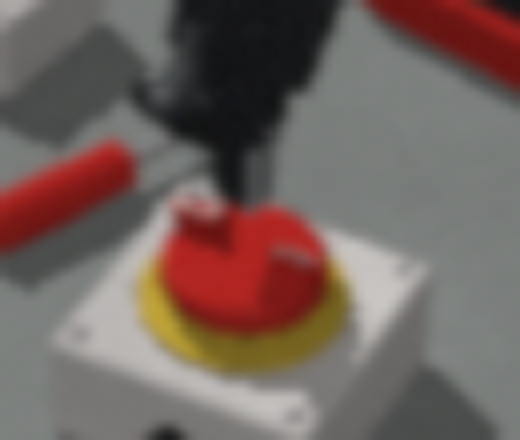

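Latched at z≈0.082, down 9 mm with the hand off it. Ridge A is at crop (200,212), with its steep face toward the camera. Now I go beside that face, then down.

Call:
play_rows:
  increments: [1.2,-1.3,0,0,2.4,-2.7,0,0,2.4,-2.7,0,0,2.4,-2.7,1,0,2.4,-2.7,2,0,2.4,-2.7,2.5,0,2.4,-2.7,2.5,0]

```text
time_s: 7.4
tool_pos: [0.4559, -0.2559, 0.0482]
ee_rot: [-0.001, 0.612, 0.791, -0.001]
contact_force: [0.1, -0.1, -1.4]
width: 0.0003
```

Run:
```python
from tip import *
from station import eyes
d=eyes.get_image("side"); np.savez("side7.npz",**d)
inc([]);tip("side7.npz",(.457,-.256))
cv2.imwrite("pics/c10.png",cv2.resize(d["image"][180:235,225:290,::-1],None,fx=10,fy=10,interpolation=cv2.INTER_CUBIC))
```

```text
7.45 [ 0.4562 -0.2562  0.0489] yaw x 104.5 F [ 0.52 -0.31  0.01] M [ 0.007 -0.049 -0.061] q [-0.12  0.34  0.69  1.86 -0.25  1.03  0.92]
side7.npz
[[478.0, -248.0, 85.0], [456.0, -264.0, 87.0], [453.0, -263.0, 88.0], [478.0, -247.0, 89.0], [455.0, -265.0, 92.0], [446.0, -266.0, 94.0], [448.0, -264.0, 96.0], [450.0, -266.0, 96.0], [443.0, -260.0, 96.0], [461.0, -264.0, 97.0], [450.0, -261.0, 97.0], [454.0, -266.0, 98.0], [442.0, -256.0, 98.0], [439.0, -255.0, 99.0]]
[[248, 208], [246, 213], [245, 213], [248, 207], [246, 212], [244, 213], [244, 212], [245, 212], [242, 212], [247, 210], [244, 211], [246, 211], [241, 211], [240, 211]]
```

View pics/c10.png

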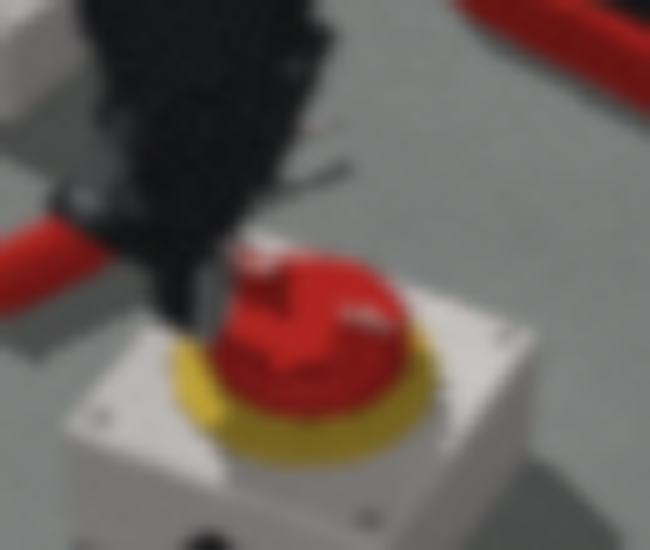

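Call:
play_rows:
  increments: [0,0.3,0,0,0,0.6,0,0,0,0.9,0,0,0,0.9,0,0]

```text
time_s: 7.85
tool_pos: [0.4661, -0.2536, 0.0499]
ee_rot: [0.0, 0.612, 0.791, 0.0]
contact_force: [0.2, -0.2, -0.5]
width: 0.0
```

Run:
```python
from tip import *
from station import eyes
d=eyes.get_image("side"); np.savez("side8.npz",**d)
inc([])
cv2.imwrite("pics/c11.png",cv2.resize(d["image"][180:235,225:290,::-1],None,fx=10,fy=10,interpolation=cv2.INTER_CUBIC))
```

```text
7.9 [ 0.4657 -0.2538  0.0498] yaw x 104.54 F [-0.37  0.21 -0.6 ] M [0.041 0.014 0.033] q [-0.12  0.36  0.68  1.84 -0.26  1.03  0.92]
```

View pics/c11.png

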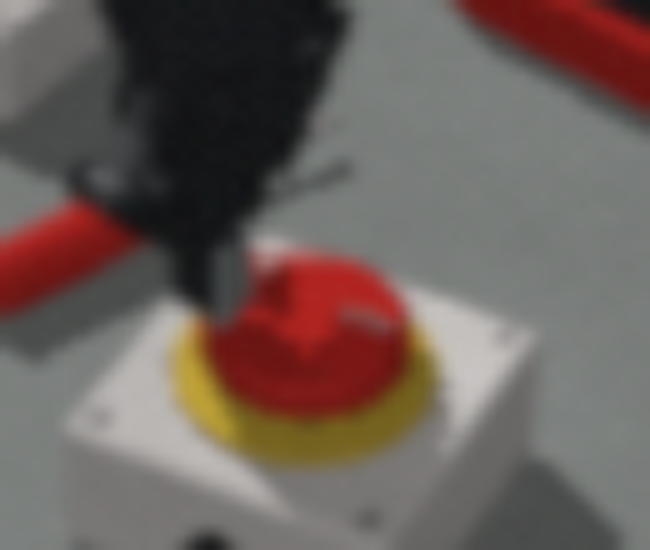

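Call:
play_rows:
  increments: [0,0.2,0,0,0,0.4,0,0,0,0.6,0,0,0,0.6,0,0]

```text
time_s: 8.3
tool_pos: [0.4713, -0.2524, 0.0498]
ee_rot: [0.0, 0.612, 0.791, -0.0]
contact_force: [-0.7, -0.2, 1.7]
width: 0.0002
```

Run:
```python
from h import *
inc([])
```

```text
8.3 [ 0.4713 -0.2524  0.0498] yaw x 104.51 F [-0.7  -0.24  1.69] M [0.047 0.156 0.005] q [-0.13  0.37  0.68  1.83 -0.26  1.04  0.91]
```

Call:
play_rows:
  increments: [0.05,0.14,0,3,0.1,0.27,0,6,0.14,0.4,0,9,0.18,0.54,0,12,0.18,0.54,0,12]

```text
time_s: 8.8
tool_pos: [0.4758, -0.2494, 0.0498]
ee_rot: [-0.0, 0.692, 0.722, -0.0]
contact_force: [-2.5, 0.4, 3.2]
width: -0.0002
```

Run:
```python
from tip import *
from station import eyes
d=eyes.get_image("side"); np.savez("side9.npz",**d)
inc([])
cv2.imwrite("pics/c12.png",cv2.resize(d["image"][180:235,225:290,::-1],None,fx=10,fy=10,interpolation=cv2.INTER_CUBIC))
```

```text
8.85 [ 0.4758 -0.2494  0.0498] yaw x 92.56 F [-2.25 -0.18  3.16] M [ 0.003  0.393 -0.019] q [-0.16  0.38  0.72  1.82 -0.29  1.04  0.71]
```

View pics/c12.png

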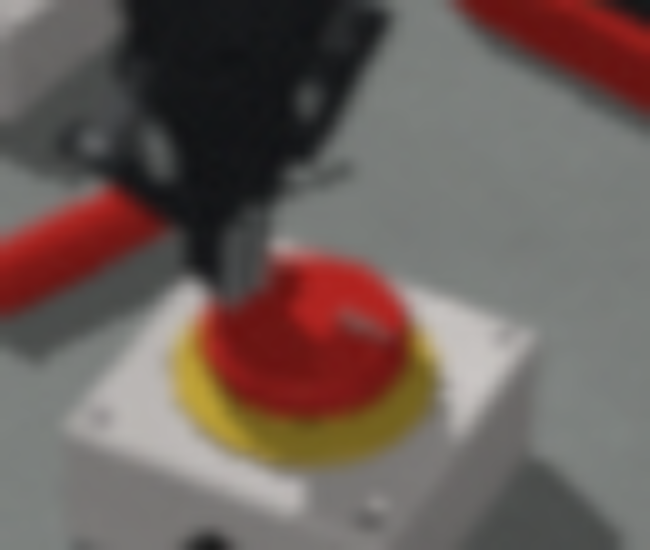

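Contact with 2–3 N against the push, and the right ridge line at crop (365,322) has started to turn. Continuing the arc.

Call:
play_rows:
  increments: [0.1,0.27,0,6,0.18,0.54,0,12,0.23,0.82,0,18,0.25,1.11,0,24,0.25,1.11,0,24,0.25,1.11,0,24]

```text
time_s: 9.45
tool_pos: [0.4865, -0.2455, 0.0497]
ee_rot: [-0.001, 0.826, 0.564, -0.0]
contact_force: [-3.8, 2.5, 6.0]
width: -0.0001
```

Run:
```python
from headz import *
from station import eyes
d=eyes.get_image("side"); np.savez("side10.npz",**d)
inc([]);headz("side10.npz")
cv2.imwrite("pics/c13.png",cv2.resize(d["image"][180:235,225:290,::-1],None,fx=10,fy=10,interpolation=cv2.INTER_CUBIC))
```

```text
9.5 [ 0.4865 -0.2455  0.0497] yaw x 68.63 F [-3.94  2.32  6.05] M [0.617 0.72  0.044] q [-0.23  0.42  0.8   1.8  -0.34  1.06  0.33]
side10.npz head z median 0.0811 97
```

View pics/c13.png

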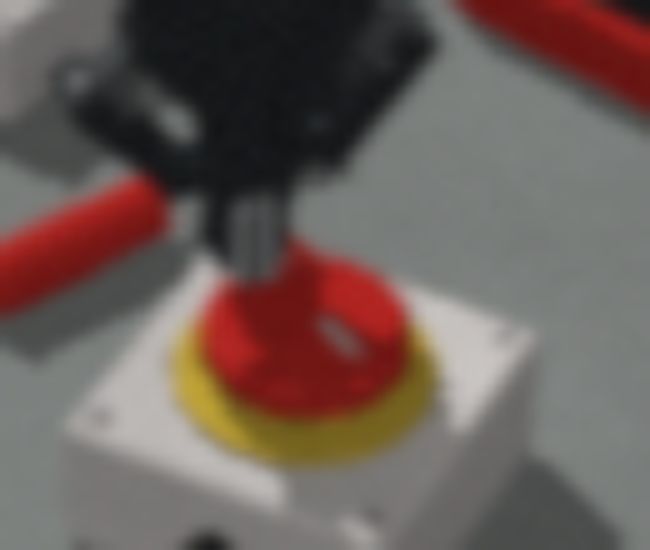

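The ridge is turned about 0.55 rad. The upward force of 6 N suggests the fingertip is holding the freed head down, so I lift straight up.

Call:
play_rows:
  increments: [0,0,-0.3,0,0,0,-0.6,0,0,0,-0.9,0,0,0,-1.3,0,0,0,-2,0,0,0,-4,0,0,0,-4,0,0,0,-4,0]

```text
time_s: 10.3
tool_pos: [0.4879, -0.2469, 0.0906]
ee_rot: [0.001, 0.827, 0.563, 0.001]
contact_force: [0.6, -0.0, -0.4]
width: 0.0001
```

Run:
```python
from headz import *
from station import eyes
d=eyes.get_image("side"); np.savez("side11.npz",**d)
inc([]);headz("side11.npz")
cv2.imwrite("pics/c14.png",cv2.resize(d["image"][180:235,225:290,::-1],None,fx=10,fy=10,interpolation=cv2.INTER_CUBIC))
```

```text
10.35 [ 0.4874 -0.2465  0.0899] yaw x 68.52 F [ 0.37  0.72 -1.3 ] M [-0.021  0.033 -0.032] q [-0.26  0.37  0.83  1.76 -0.3   1.14  0.29]
side11.npz head z median 0.0896 96
```

View pics/c14.png

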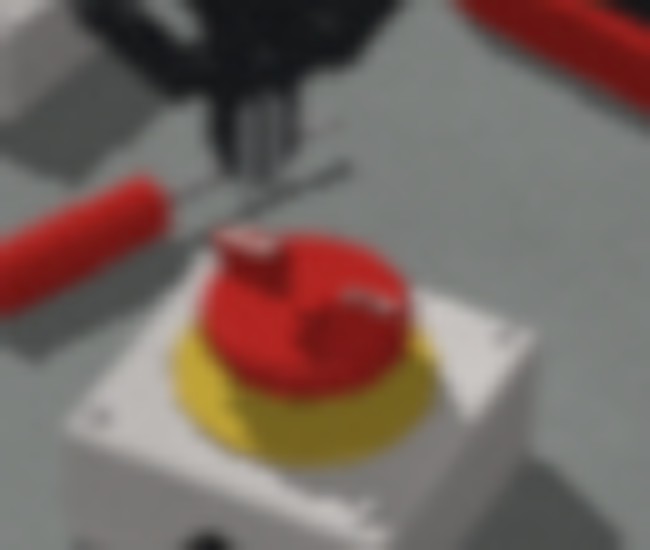

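The head is back out (z≈0.090) and its ridges sit where they were at the start: A at crop (250,240), B at (370,298). Next, the green button.

Run:
```python
from h import *
inc([(.5572,-.009,.09)])
```

```text
10.35 [ 0.4874 -0.2465  0.0899] yaw x 68.52 F [ 0.37  0.72 -1.3 ] M [-0.021  0.033 -0.032] q [-0.26  0.37  0.83  1.76 -0.3   1.14  0.29]
(0.5572, -0.009, 0.09) [ 2.466e+01 -2.210e+00 -1.000e-02]
```

Call:
play_rows:
  increments: [0,0,-1,0,3.5,-0.3,-1,0,7,-0.6,-1,0,10.5,-0.9,-1,0,14,-1.2,-1,0,17.5,-1.6,-1,0,21,-1.9,-1,0,24,-2.2,0,0,24.7,-2.2,0,0,24.7,-2.2,0,0,24.7,-2.2,0,0]

```text
time_s: 11.45
tool_pos: [0.5568, -0.01, 0.09]
ee_rot: [0.0, 0.827, 0.562, -0.0]
contact_force: [1.0, -0.3, -0.0]
width: 0.0001
```

Run:
```python
from tip import *
from station import eyes
d=eyes.get_image("side"); np.savez("side12.npz",**d)
inc([(.5572,-.009,.037)]);tip("side12.npz",(.557,-.009))
cv2.imwrite("pics/c15.png",cv2.resize(d["image"][130:200,190:260,::-1],None,fx=8,fy=8,interpolation=cv2.INTER_CUBIC))
```

```text
11.5 [ 0.5568 -0.0105  0.0901] yaw x 68.37 F [-0.35  0.66  1.03] M [-0.008 -0.007 -0.038] q [-0.63  0.38  0.75  1.73 -0.28  1.14 -0.18]
(0.5572, -0.009, 0.037) [ 0.16 -0.02  5.31]
side12.npz
[[578.0, -17.0, 42.0], [543.0, -19.0, 45.0], [564.0, -29.0, 45.0], [543.0, -13.0, 46.0], [567.0, -25.0, 46.0], [554.0, -30.0, 46.0], [545.0, -23.0, 47.0], [536.0, -17.0, 47.0], [569.0, -28.0, 48.0], [554.0, -24.0, 48.0], [536.0, -10.0, 48.0], [547.0, -20.0, 49.0], [562.0, -25.0, 49.0], [558.0, -31.0, 50.0]]
[[229, 174], [222, 177], [228, 176], [221, 176], [228, 175], [226, 177], [223, 177], [220, 177], [229, 175], [225, 176], [219, 176], [223, 176], [227, 175], [227, 176]]
```

View pics/c15.png

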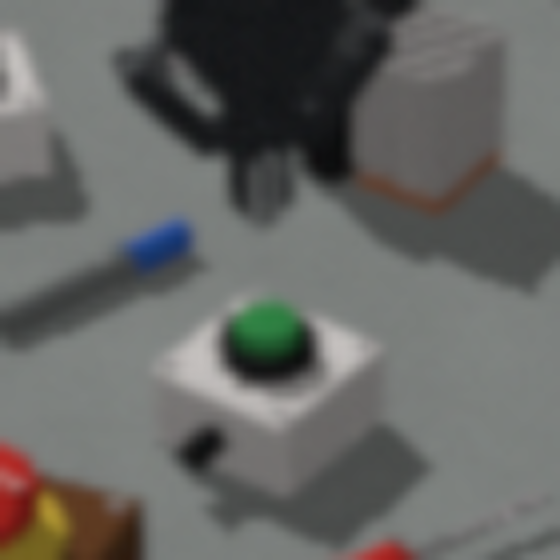

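Call:
play_rows:
  increments: [0.1,0,1.5,0,0.1,0,3,0,0.1,0,4.2,0,0.1,0,5,0,0.1,0,5.4,0,0.1,0,5.4,0,0.1,0,5.4,0]

```text
time_s: 12.2
tool_pos: [0.5576, -0.0076, 0.0359]
ee_rot: [0.0, 0.827, 0.563, 0.0]
contact_force: [-0.6, -0.0, -0.8]
width: -0.0003
```

Run:
```python
from h import *
from station import eyes
d=eyes.get_image("side"); np.savez("side13.npz",**d)
inc([(.5572,-.009,.025)])
cv2.imwrite("pics/c16.png",cv2.resize(d["image"][130:200,190:260,::-1],None,fx=8,fy=8,interpolation=cv2.INTER_CUBIC))
```

```text
12.25 [ 0.5577 -0.0075  0.0362] yaw x 68.51 F [-0.16  0.17 -0.29] M [-0.002 -0.058 -0.033] q [-0.61  0.45  0.72  1.78 -0.33  1.04 -0.14]
(0.5572, -0.009, 0.025) [-0.16  0.01  1.12]
```

View pics/c16.png

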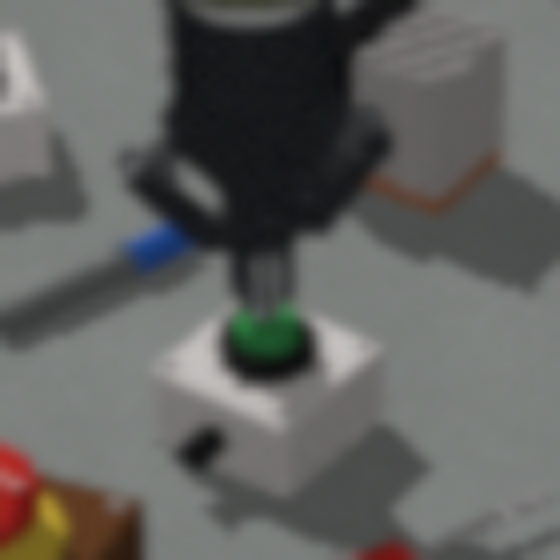

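The tips are just above the green button and centred. Pressing about 12 mm down from here (contact expected after 6 mm), with a small lateral correction.

Call:
play_rows:
  increments: [-0.1,0,0.2,0,-0.1,0,0.4,0,-0.1,0,0.6,0,-0.1,0,0.8,0,-0.1,0,1,0,-0.1,0,1.1,0,-0.1,0,1.1,0]

```text
time_s: 12.95
tool_pos: [0.557, -0.0084, 0.0248]
ee_rot: [0.0, 0.827, 0.563, 0.0]
contact_force: [-1.2, 0.7, 4.3]
width: -0.0001
```

Run:
```python
from h import *
inc([])
```

```text
12.95 [ 0.557  -0.0084  0.0248] yaw x 68.51 F [-1.16  0.73  4.28] M [ 0.018  0.283 -0.026] q [-0.6   0.46  0.71  1.79 -0.35  1.02 -0.13]
```

Force is 4.3 N, so it is nearly fully in. I'll press 3 mm further to reach the stop.

Call:
play_rows:
  increments: [0,0,0.15,0,0,0,0.3,0,0,0,0.3,0]

```text
time_s: 13.25
tool_pos: [0.5572, -0.0084, 0.0237]
ee_rot: [-0.0, 0.827, 0.563, 0.001]
contact_force: [-9.2, 1.4, 24.9]
width: 0.0001
```

Run:
```python
from h import *
inc([])
```

```text
13.25 [ 0.5572 -0.0084  0.0237] yaw x 68.49 F [-9.24  1.36 24.93] M [0.171 2.285 0.018] q [-0.6   0.46  0.71  1.79 -0.35  1.01 -0.13]
```

At the stop with 25 N. Letting go.

Call:
play_rows:
  increments: [0,0,-1,0,0,0,-2.5,0,0,0,-5,0,0,0,-8,0,0,0,-10,0,0,0,-10,0,0,0,-10,0]

```text
time_s: 13.95
tool_pos: [0.5569, -0.0083, 0.1219]
ee_rot: [0.0, 0.827, 0.563, 0.0]
contact_force: [-0.3, 0.2, -0.5]
width: -0.0001
```

Run:
```python
from headz import *
from station import eyes
d=eyes.get_image("side"); np.savez("side14.npz",**d)
inc([]);headz("side14.npz")
d0=load("side0.npz")
for n,x in(("before",d0),("after",d)):
    hsv=cv2.cvtColor(x["image"],cv2.COLOR_RGB2HSV); m=(hsv[...,0]>45)&(hsv[...,0]<80)&(hsv[...,1]>120)
    v,u=np.where(m[160:190,205:242]); v+=160;u+=205
    P=x["position"]+ray(x,u,v)*x["z_map"][v,u][:,None]; print(n,len(u),u.mean().round(2),v.mean().round(2),"green z",np.median(P[:,2]).round(4))
cv2.imwrite("pics/c17.png",cv2.resize(d["image"][:,:,::-1],(800,600)))
```

```text
14.0 [ 0.5564 -0.0082  0.1211] yaw x 68.52 F [-0.35  0.2  -0.77] M [ 0.027 -0.022 -0.044] q [-0.65  0.35  0.76  1.69 -0.25  1.2  -0.2 ]
side14.npz head z median 0.0896 101
before 45 223.22 171.38 green z 0.0643
after 45 223.11 171.38 green z 0.0639
```

View pics/c17.png

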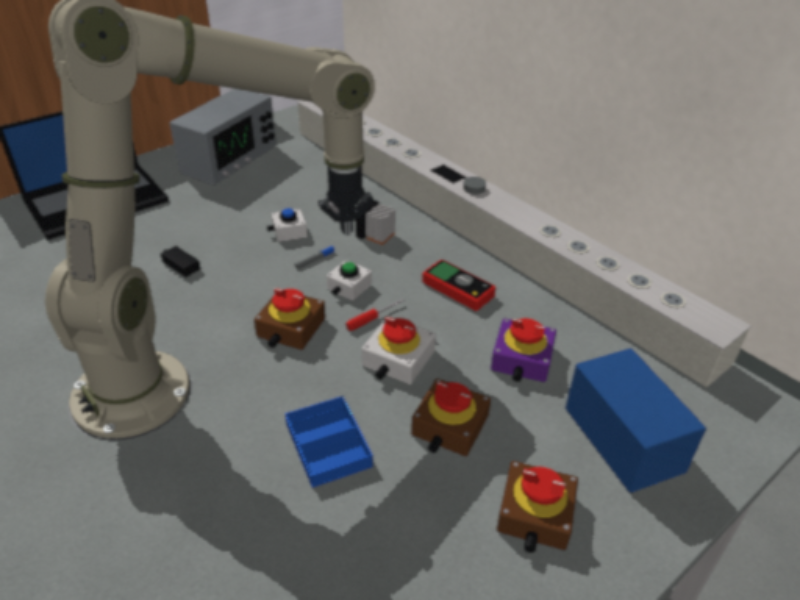

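The mushroom head at (398,333) and the green button at (348,270) are both out. Every other thing is where it was, and the hand is clear.

```bash
python3 -c "
from station import robot
print(robot.sign_off())"
```

```text
the job is handed in; nothing more can be done
None
```

I worked through the whole sequence on the white emergency-stop box and handed the job in at about 14 s; no verdict was reported.

1. **Press:** I pushed the red head straight down to its stop at about 17 N. With the hand off, its flat top stayed at about 0.082 m, so it had latched.
2. **Twist:** I pushed ridge A's steep face clockwise by about 0.55 rad and lifted off. The head came back out to about 0.090 m, and the ridges look back at their starting angle.
3. **Start button:** I pressed the green button to its stop at about 25 N and let go. Its pixels and height match the first picture, so it is out again.

In the last side view nothing loose appears to have moved and the hand was clear, with about 0.9 N on the force sensor, in line with its free-air noise. I never went near the blue button, but I did not measure it separately at the end.

**Disagreement:** the reported TCP height was about 37 mm lower than the real fingertips. My first press therefore stopped in mid-air above the head. The camera depth showed the gap, and from there I went by depth and contact force.

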